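# Lock-up kit and sowing kit on the shed ledge

## Robot

A 6-joint arm with a two-finger parallel gripper is mounted at the origin on the work surface. World frame = base frame: x ahead of the robot, y to its left, z up, the work surface at z = 0. Lengths are in mm, angles in rad, forces in N, time in s.
With the tool pointing down it reaches from about 350 to 775 mm from the base axis. Payload 7.3 kg.
Tool frame: the origin (TCP) lies on the centre line of the jaws, within the pads' length; the fingertips stand bot.tip_reach ahead of it and the grasp point (between the pads) lies 6 mm ahead of it (bot.tip_reach is the distance from the TCP to the fingertips, in mm); z points along the fingers, y is the direction in which the jaws open and shut (so a half turn about z gives the same grasp; the last joint's range is limited). The gripper opens to 92 mm and grips with 3 to 60 N. Pads are 19 mm wide; open, the fingers measure 130 mm over their backs; the gripper's body (75 mm by 190 mm) begins 47 mm behind the grasp point.
Start: joints at [1.107, 0.342, 1.524, -0, 1.275, -0.146], TCP at [164.035, 498.733, 251.741] pointing down, gripper open.
Joint ranges: [-2.53, 2.53], [-0.77, 2.02], [0.04, 2.7], [-1, 4.14], [0.28, 2.66], [-3.11, 3.11]. Speed limits (rad/s): [2.57, 2.57, 3.14, 3.14, 3.14, 3.14].

## Interface

Orientations are given as [roll, pitch, yaw] about the fixed x, y, z axes, in that order (R = Rz(yaw) Ry(pitch) Rx(roll)).
In Python, from plant import bot gives the robot as it stands.
- The arm moves only by the tool step_arm, never from a script. Its argument "deltas" is a list of rows, each a list of 6 numbers: the shift along the tool's x, y, z in mm, then the turn, a rotation vector about the tool's x, y, z in rad. A call has 1 to 5 rows; each row is the pose to reach, as a shift and turn from the pose commanded when the call began, along the tool's axes at that moment; what a row does not reach only later rows make up. A row lasts 1/12 s, in which the tool goes at most 41.7 mm and 7.16 degrees, less where a joint would pass 70% of its speed; a pose out of reach is approached as far as the arm can. A call with a gripper value outside its range is refused whole. "fingers" is the finger opening in mm, from 0 to 91.8, set as the call begins (left out, the last holds). The fingers move at their own pace and stop on an object; the grip force is fixed at half the most. Time passes only in rows, so rows that repeat a pose let the fingers close. It gives the time, the measured TCP pose, the force and the opening at its end, in the units of the state.
- bot.get_obs(): the state, without advancing time (a new reading comes with each control period).
- bot.capture(name): name is "scene" or "top" or "wrist"; returns a dict with "color" (480x640x3 uint8, red, green, blue), "fx", "fy", "cx", "cy" (pixels), "R" (3x3) and "t" (3): a world point X has camera coordinates R X + t. Camera axes: x right, y down, z forward; pixel columns grow to the right and rows downward; lengths in mm; the calibration is good to about 2 mm. A picture is of the moment at which its call begins. There is no depth.
- bot.close_job(): hands the job in, once; it reports no verdict.
Trained networks look in a picture, given as the dict that the camera call returned (one of the last four; its "shot" number tells which), for a name from the list of things; names that differ only in an ending like _2 or _b are one class to them, and where a whole thing is asked for, a point or a joint stands for the part that bears it (a point fixed in the world has none). Each returns a list of dicts, best first, with "p" (0 to 1); they miss things now and then, are a little off and sometimes report something else, mostly with a low value. They report only what shows in the picture. A call takes as long as a camera call. They do not tell look-alikes from the thing itself.
- bot.boxes_of(query, picture): "rect" ([centre column, centre row, width, height] in pixels, round what is visible of it).
The state is a dict: "time": time; "joint_positions": joint angles; "dq": joint speeds; "tau": joint torques, N m; "tool_pos": TCP position; "tcp_rot": TCP orientation; "contact_force": force on the tool from outside, world axes, zero at the start; "moment": the same for the moment, N m; "grip_width": finger opening in mm.
Only numpy, scipy, OpenCV 4.12 (cv2) and the standard library are available. Lean on these libraries where they do the work, as an engineer would, in place of code of your own. Each camera call takes 0.05 s, during which the arm holds its last target. There are 200 camera calls.

## Task

Make up two kits from the stock on the ledge. The lock-up kit goes in the deep green plastic box: lay the torch in its narrower bay and the padlock flat in its wider bay. The sowing kit goes in the shallow plywood tray: lay the spoon in its narrower bay and stand the two smaller pots, tall and squat, upright side by side on the floor of its wider bay; leave the large pot, the mug and the jar where they stand.

Things in the scene. Friction and masses are not known exactly. Their poses are not given: they have to be found in the camera images.
- box: Open green plastic box, fixed, 190 x 190 x 40 mm high (x, y, z), walls and floor 5 mm. Origin: centre of its underside, on the sheet (z = 6 mm). A grey rib along x, 6 mm wide, 8 mm high above the inner floor, at y = -17 mm, leaves a narrower bay (y -90 to -20) and a wider bay (y -14 to +90), both 180 mm long. Stands left or right, yawed up to 0.22 rad.
- tray: Shallow open plywood tray, fixed, 210 x 190 x 22 mm high (x, y, z), walls and floor 5 mm. Origin: centre of its underside, on the sheet (z = 6 mm). A batten along x, 6 mm wide, 8 mm high above the inner floor, at y = -21 mm, leaves a narrower bay (y -90 to -24) and a wider bay (y -18 to +90), both 200 mm long. Across from the box, yawed up to 0.22 rad.
- torch: Black torch lying down, 124 mm long along x, lens towards +x. Origin: mid-length on its axis, 17 mm above its support. Hexagonal head (x +30 to +62) and tail cap (x -62 to -48), 34 mm across flats, stop it rolling; round barrel between, 28 mm in diameter, with a toggle switch on top at x +10 to +28, up to 25 mm above the axis. Grip the barrel across y near the origin. About 180 g.
- padlock: Brass padlock lying flat: body 36 (x) x 40 (y) x 18 mm thick (z), steel shackle from the body towards +x to x = +43 mm. Origin: centre of the body, 9 mm above what it lies on. Grip the body across its 40 mm width (y). About 160 g.
- spoon: Steel spoon lying down, 150 mm long along x, 10 mm high. Origin: mid-length, at its underside. Handle 10 mm wide in y, x -75 to +43, 4 to 10 mm above the surface (tail end x -75 to -53 is 15 mm wide); round bowl 34 mm in diameter centred at x +58. Grip the handle across y near the origin. About 60 g.
- tall_pot: Small tall terracotta seedling pot, upright, open on top: 72 mm high, rim band 54 mm in diameter and 20 mm high at the top, narrower tapered body below. Origin: centre of its underside, z up. Grip across the rim band. About 60 g.
- squat_pot: Small squat terracotta seedling pot, upright, open on top: 45 mm high, rim band 58 mm in diameter and 16 mm high at the top, narrower tapered body below. Origin: centre of its underside, z up. Grip across the rim band. About 40 g.
- large_pot: Large terracotta pot, 78 mm in diameter at the rim and 70 mm high, standing among the stock. Not part of a kit: leave it. Origin: centre of its underside.
- mug: White ceramic mug, 78 mm in diameter and 80 mm high, handle at its +y. Leave it. Origin: centre of its underside.
- jar: Glass jar with a steel cap, 64 mm in diameter and 75 mm high. Leave it. Origin: centre of its underside. (All things and both containers rest on the crests of a fixed corrugated steel sheet, a level plane 6 mm above the ledge: z = 0.006 m.)
Mind the look-alikes: they are no part of the job. What is shaped like the squat_pot but purple is not meant.

How it is judged (in metres and radians):
At the end, for the whole second after the job is handed in: Torch level in the box's narrower bay, padlock flat in its wider bay; spoon level in the tray's narrower bay, both smaller pots upright (0.1 rad) in its wider bay; all on the floor, none on a wall or rib; all released, at rest (x of torch in the frame of box between -0.06 and 0.06 m and y of torch in the frame of box between -0.085 and -0.03 m and z of torch in the frame of box between 0.01 and 0.028 m and angle between torch's own x axis and vertical between 1.45 and 1.69 rad and linear speed of each of torch, padlock, spoon, tall_pot, squat_pot below 0.02 m/s and x of padlock in the frame of box between -0.085 and 0.085 m and y of padlock in the frame of box between -0.01 and 0.085 m and z of padlock in the frame of box between 0.005 and 0.021 m and (angle between padlock's own z axis and vertical below 0.15 rad or angle between padlock's own z axis and vertical above 2.99 rad) and x of spoon in the frame of tray between -0.06 and 0.06 m and y of spoon in the frame of tray between -0.09 and -0.024 m and z of spoon in the frame of tray between -0.002 and 0.012 m and angle between spoon's own x axis and vertical between 1.52 and 1.62 rad and x of tall_pot in the frame of tray between -0.09 and 0.09 m and y of tall_pot in the frame of tray between -0.005 and 0.085 m and z of tall_pot in the frame of tray between 0 and 0.01 m and angle between each of tall_pot, squat_pot's own z axis and vertical below 0.1 rad and x of squat_pot in the frame of tray between -0.09 and 0.09 m and y of squat_pot in the frame of tray between -0.005 and 0.085 m and z of squat_pot in the frame of tray between 0 and 0.01 m); the robot touches nothing.
It fails at once if the large pot is shifted by more than 20 mm (distance of large_pot from where it was at the start of the episode above 0.02 m).
It fails at once if the mug is shifted by more than 20 mm (distance of mug from where it was at the start of the episode above 0.02 m).
It fails at once if the jar is shifted by more than 20 mm (distance of jar from where it was at the start of the episode above 0.02 m).
It also fails if it takes over 120 s, if anything falls off the work surface, if the arm or the gripper's body presses on something with over 40 N, if the wrist force passes 120 N, or if a joint passes its speed limit or range.

## Working session

There is one attempt and no reset: what is moved stays moved. The work goes in short steps, Python scripts to look and compute and a tool call to move; the robot and the scene stay as the last step left them, time stands still between calls to the robot, and variables do not carry over. Pictures are saved under pics/ and viewed, about 12 in all and at most 16, crops included, and the job is handed in when it is done.

Besides the shell and the picture viewer there is one more tool, called after "Call:" by a JSON object that holds its "op" and its "data". step_arm: Moves the arm, as the interface text tells. Its arguments: {"type":"object","properties":{"deltas":{"type":"array"},"fingers":{"type":"number"}},"required":["deltas"]}

```bash
mkdir -p pics; ls; cat > h.py <<'E'
import numpy as np, cv2
from scipy.spatial.transform import Rotation as Ro
from plant import bot
def save(p,n,crop=None,scale=1):
    im=p["color"][:,:,::-1]
    if crop: c0,r0,c1,r1=crop; im=im[r0:r1,c0:c1]
    cv2.imwrite(f"pics/{n}.png",cv2.resize(im,None,fx=scale,fy=scale,interpolation=cv2.INTER_CUBIC))
def back(p,u,v,z):
    R=np.array(p["R"]);t=np.array(p["t"]).ravel()
    d=R.T@np.array([(u-p["cx"])/p["fx"],(v-p["cy"])/p["fy"],1]);c=-R.T@t
    return c+d*(z-c[2])/d[2]
def proj(p,X):
    q=np.array(p["R"])@np.array(X,float)+np.array(p["t"]).ravel()
    return np.array([p["fx"]*q[0]/q[2]+p["cx"],p["fy"]*q[1]/q[2]+p["cy"]])
E
python3 - <<'E'
from h import *
o=bot.get_obs();print(o,bot.tip_reach)
for n in("top","scene"):
    p=bot.capture(n);save(p,n+"0",scale=1.25)
    print(n,-np.array(p["R"]).T@np.array(p["t"]).ravel(),p["fx"])
    for q in"box tray torch padlock spoon tall_pot squat_pot large_pot mug jar".split():
        print(q,[(round(d["p"],2),np.round(d["rect"]).astype(int).tolist(),np.round(back(p,d["rect"][0],d["rect"][1],30)[:2]).tolist()) for d in bot.boxes_of(q,p)][:4])
E
```

```text
pics
{'time': 0.0, 'joint_positions': array([ 1.10701998e+00,  3.42707981e-01,  1.52500318e+00, -3.00261138e-05,
        1.27540607e+00, -1.46010399e-01]), 'dq': array([ 0.00088611, -0.00053331,  0.00082882,  0.00223901,  0.00053641,
        0.00020088]), 'tau': array([-1.49016258e-03, -4.31244743e+01, -2.44213915e+01,  7.17689632e-02,
        5.60668192e-02, -1.29907166e-04]), 'tool_pos': array([163.85989727, 498.38714212, 251.05741744]), 'tcp_rot': array([-3.14008012e+00, -1.93407358e-04,  2.82383532e+00]), 'contact_force': array([-0.32664063,  1.19598154,  0.0598082 ]), 'moment': array([ 0.04021056, -0.06480454,  0.02499779]), 'grip_width': 91.69169781126993} 25.0
top [286.17144119 -19.28109432 964.38113431] 446.3201805869297
box [(0.93, [165, 232, 106, 98], [486.0, 341.0])]
tray [(0.62, [477, 285, 102, 116], [487.0, -337.0])]
torch [(0.67, [377, 288, 38, 59], [446.0, -129.0])]
padlock [(0.75, [324, 188, 18, 29], [646.0, 17.0])]
spoon [(0.72, [256, 260, 29, 72], [460.0, 133.0])]
tall_pot [(0.98, [393, 203, 26, 32], [638.0, -138.0])]
squat_pot [(0.74, [320, 267, 28, 29], [468.0, -5
[... 182 characters left out ...]
08, 96], [486.0, 343.0])]
scene [ 801.53162735 -594.88426639  796.50723079] 503.5947393885754
box [(0.77, [378, 150, 98, 77], [488.0, 327.0])]
tray [(0.86, [226, 398, 176, 161], [499.0, -359.0])]
torch [(0.73, [270, 284, 59, 46], [451.0, -132.0])]
padlock [(0.96, [398, 269, 33, 21], [657.0, 3.0])]
spoon [(0.91, [334, 204, 62, 26], [471.0, 113.0])]
tall_pot [(0.62, [356, 316, 30, 42], [627.0, -128.0])]
squat_pot [(0.96, [306, 236, 27, 33], [457.0, 3.0]), (0.59, [133, 305, 35, 34], [246.0, -281.0])]
large_pot [(0.68, [414, 213, 37, 47], [636.0, 160.0])]
mug [(0.72, [487, 182, 40, 53], [752.0, 319.0]), (0.63, [334, 203, 64, 24], [469.0, 117.0])]
jar [(0.88, [371, 436, 41, 61], [731.0, -316.0])]
```

View pics/top0.png

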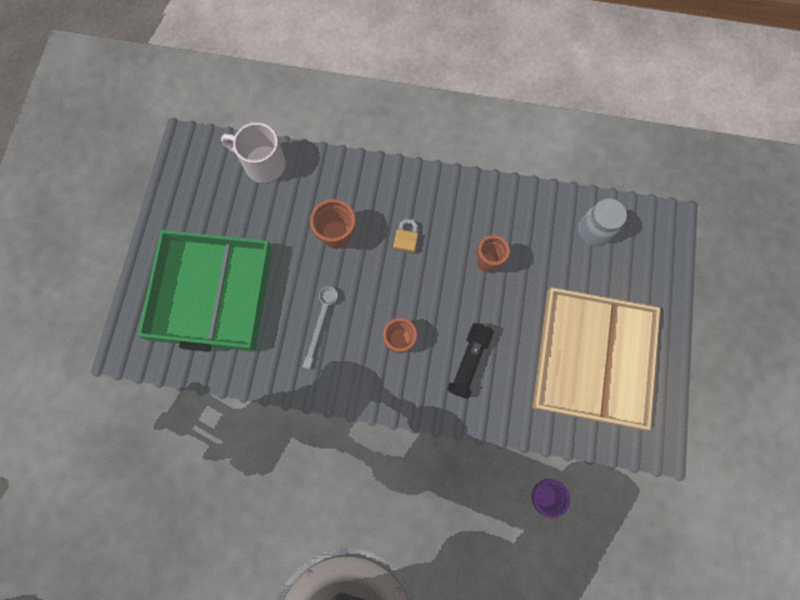

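View pics/scene0.png

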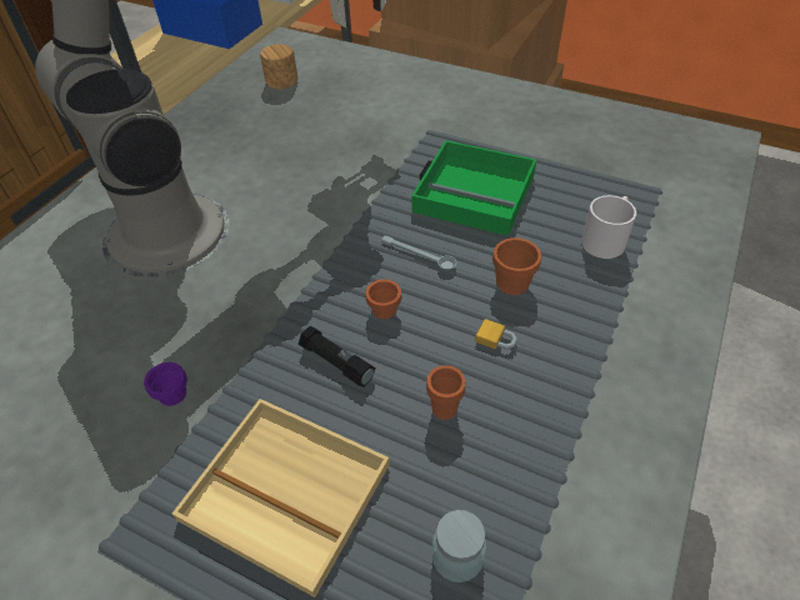

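The top view (at 1.25 scale) shows:
- **Box:** on the left, with the rib towards the right.
- **Tray:** on the right, with the batten towards the right.
- **Stock:** spoon at (320,330), squat pot (400,335), torch (470,360), padlock (405,237) and tall pot (492,255).
- **Look-alike:** the purple pot at (550,498), to be ignored.

The scene view agrees with this. Next I'll compute poses from both.

```bash
cat > m.py <<'E'
from h import *
p=bot.capture("top");s=bot.capture("scene")
B=lambda p,u,v,z:back(p,u/1.25,v/1.25,z)[:2]
def quad(n,p,c,z):   # corners: far-left, far-right, near-right, near-left (world x far, y left)
    P=np.array([B(p,*q,z) for q in c]);a,b,cc,d=P
    xd=(a-d+b-cc)/2;yd=(a-b+d-cc)/2
    print(n,P.mean(0).round(),"yaws",np.arctan2(xd[1],xd[0]).round(3),np.arctan2(-yd[0],yd[1]).round(3),"size",np.linalg.norm(xd).round(),np.linalg.norm(yd).round())
quad("box",p,[(162,232),(269,241),(250,349),(141,338)],46)
quad("box s",s,[(536,156),(507,231),(413,196),(444,142)],46)
quad("tray",p,[(550,289),(660,306),(651,428),(534,408)],28)
quad("tray s",s,[(388,459),(315,591),(174,515),(262,402)],28)
def ax(n,p,t,h,z):
    t=B(p,*t,z);h=B(p,*h,z);d=h-t;print(n,((t+h)/2).round(),np.arctan2(d[1],d[0]).round(3),np.linalg.norm(d).round())
ax("torch",p,(460,391),(481,327),30);ax("torch s",s,(308,338),(366,372),23)
ax("spoon",p,(308,366),(331,290),12);ax("spoon s",s,(384,240),(456,266),12)
ax("padlock body->shackle",p,(405,241),(407,222),20);ax("padlock s",s,(491,334),(512,343),18)
for n,z,tp,sc in(("tall",78,(493,249),(446,381)),("squat",51,(400,334),(384,293)),("large",76,(333,222),(517,255)),("jar",81,(609,215),(461,535)),("mug",86,(258,142),(611,212))):
    print(n,B(p,*tp,z).round(),B(s,*sc,z).round())
E
python3 m.py
```

```text
box [485. 336.] yaws 0.075 0.08 size 190.0 186.0
box s [489. 331.] yaws 0.033 0.091 size 188.0 208.0
tray [ 489. -342.] yaws -0.018 0.01 size 209.0 192.0
tray s [ 493. -344.] yaws -0.011 -0.021 size 206.0 186.0
torch [ 447. -128.] -0.172 115.0
torch s [ 446. -129.] -0.164 114.0
spoon [459. 136.] -0.085 140.0
spoon s [463. 137.] -0.046 144.0
padlock body->shackle [657.  17.] 0.069 37.0
padlock s [662.  11.] -0.085 36.0
tall [ 629. -134.] [ 630. -137.]
squat [464.  -4.] [467.  -7.]
large [631. 141.] [637. 138.]
jar [ 723. -320.] [ 729. -325.]
mug [751. 298.] [750. 294.]
```

```bash
cat >> h.py <<'E'
def delta(x,y,z,yaw,start=None):
    "row from start pose (x,y,z,yaw; default measured) to target"
    o=bot.get_obs(); s=start or (*o["tool_pos"],o["tcp_rot"][2])
    d=np.array([x-s[0],y-s[1]]);c,n=np.cos(s[3]),np.sin(s[3])
    w=-((yaw-s[3]+np.pi/2)%np.pi-np.pi/2)
    return [round(c*d[0]+n*d[1],1),round(n*d[0]-c*d[1],1),round(s[2]-z,1),0,0,round(w,3)]
def near(name,q):
    p=bot.capture("wrist");save(p,name,scale=1)
    print([(round(d["p"],2),np.round(d["rect"]).tolist()) for d in bot.boxes_of(q,p)]);return p
E
python3 -c "
from h import *
a=(461,130,190,3.07);print(delta(*a))"
```

```text
[np.float64(-397.3), np.float64(-257.5), np.float64(61.8), 0, 0, np.float64(-0.246)]
```

Call:
{"op": "step_arm", "data": {"deltas": [[-160, -104, 20, 0, 0, 0], [-160, -104, 20, 0, 0, 0], [-160, -104, 20, 0, 0, 0], [-160, -104, 20, 0, 0, 0], [-160, -104, 20, 0, 0, 0]]}}

```text
time: 1.62
tool_pos: [284.9, 347.3, 231.5]
tcp_rot: [-3.141, 0.001, 2.823]
contact_force: [0.9, 0.5, 0.4]
grip_width: 91.9
```

Call:
{"op": "step_arm", "data": {"deltas": [[-160, -104, 20, 0, 0, 0], [-160, -104, 20, 0, 0, 0], [-160, -104, 20, 0, 0, 0], [-160, -104, 20, 0, 0, 0], [-160, -104, 20, 0, 0, 0]]}}

```text
time: 2.03
tool_pos: [404.9, 198.3, 211.6]
tcp_rot: [-3.141, 0.001, 2.822]
contact_force: [0.6, -0.2, 0.8]
grip_width: 91.8
```

Call:
{"op": "step_arm", "data": {"deltas": [[-77, -50, 20, 0, 0, -0.246], [-77, -50, 20, 0, 0, -0.246], [-77, -50, 20, 0, 0, -0.246], [-77, -50, 20, 0, 0, -0.246], [-77, -50, 20, 0, 0, -0.246]]}}

```text
time: 2.45
tool_pos: [460.7, 128.9, 191.4]
tcp_rot: [3.141, -0.001, 3.067]
contact_force: [0.1, 0.1, 0.2]
grip_width: 92.1
```

```bash
python3 -c "
from h import *
o=bot.get_obs();print(o['time'],o['tool_pos'],o['tcp_rot'])
p=near('w1','spoon');print(proj(p,[461,136,10]),-np.array(p['R']).T@np.array(p['t']).ravel())"
```

```text
2.45 [460.70404614 128.89701037 191.36556246] [ 3.14141919e+00 -9.98765868e-04  3.06664621e+00]
[(0.96, [334.0, 217.0, 44.0, 203.0])]
[332.60625558 224.47706605] [392.71392586 134.35657364 323.58009147]
```

View pics/w1.png

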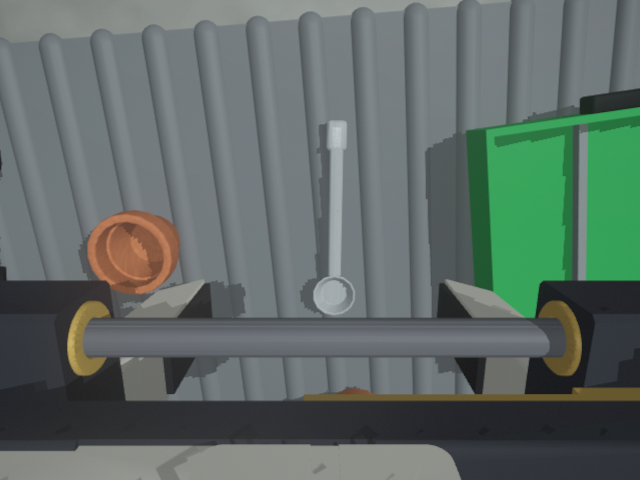

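The wrist view shows the spoon with its tail end at (338,122), bowl tip at (333,314), and handle between (337,150) and (335,275).

```bash
cat >> h.py <<'E'
def ax(n,p,t,h,z):
    t=back(p,*t,z)[:2];h=back(p,*h,z)[:2];d=h-t;print(n,t.round(1),h.round(1),((t+h)/2).round(1),np.arctan2(d[1],d[0]).round(3),np.linalg.norm(d).round(1))
E
python3 -c "
from h import *
p=bot.capture('wrist')
ax('ends',p,(338,122),(333.5,314),14);ax('handle',p,(337,150),(335,275),16)
print(delta(461,137,34,-.07))"
```

```text
ends [385.5 146.2] [532.9 133. ] [459.2 139.6] -0.09 148.0
handle [404.8 144.2] [499.4 136.4] [452.1 140.3] -0.082 94.9
[np.float64(-0.5), np.float64(6.6), np.float64(158.0), 0, 0, np.float64(-0.001)]
```

Call:
{"op": "step_arm", "data": {"deltas": [[2, 10.5, 40, 0, 0, 0.01], [2, 10.5, 80, 0, 0, 0.01], [2, 10.5, 120, 0, 0, 0.01], [2, 10.5, 150, 0, 0, 0.01], [2, 10.5, 157, 0, 0, 0.01]], "fingers": 50}}

```text
time: 3.02
tool_pos: [456.0, 141.0, 31.2]
tcp_rot: [-3.14, -0.007, 3.061]
contact_force: [-2.9, 3.1, 13.4]
grip_width: 63.1
```

Call:
{"op": "step_arm", "data": {"deltas": [[0, 0, 0, 0, 0, 0], [0, 0, 0, 0, 0, 0], [0, 0, 0, 0, 0, 0], [0, 0, 0, 0, 0, 0], [0, 0, 0, 0, 0, 0]], "fingers": 0}}

```text
time: 3.43
tool_pos: [460.1, 140.4, 36.1]
tcp_rot: [3.141, 0.003, 3.06]
contact_force: [0.8, 0.5, 0.3]
grip_width: 29.7
```

Call:
{"op": "step_arm", "data": {"deltas": [[0, 0, 0, 0, 0, 0], [0, 0, 0, 0, 0, 0], [0, 0, 0, 0, 0, 0]]}}

```text
time: 3.68
tool_pos: [459.5, 140.2, 35.0]
tcp_rot: [3.141, 0.001, 3.06]
contact_force: [-0.0, 0.8, 0.5]
grip_width: 10.2
```

Call:
{"op": "step_arm", "data": {"deltas": [[0, 0, 0, 0, 0, 0], [0, 0, 0, 0, 0, 0], [0, 0, -40, 0, 0, 0], [0, 0, -80, 0, 0, 0], [0, 0, -120, 0, 0, 0]]}}

```text
time: 4.1
tool_pos: [458.5, 140.1, 155.3]
tcp_rot: [-3.141, -0.003, 3.06]
contact_force: [1.8, 0.2, -1.8]
grip_width: 8.9
```

Call:
{"op": "step_arm", "data": {"deltas": [[-4, -30, -10, 0, 0, 0], [-9, -70, -20, 0, 0, 0], [-14, -110, -20, 0, 0, 0], [-19, -150, -20, 0, 0, 0], [-24, -179, -20, 0, 0, 0]]}}

```text
time: 4.52
tool_pos: [468.2, -42.7, 174.9]
tcp_rot: [-3.141, 0.0, 3.059]
contact_force: [0.6, -0.2, -0.8]
grip_width: 9.5
```

Call:
{"op": "step_arm", "data": {"deltas": [[-5, -40, 0, 0, 0, 0], [-9, -75, 0, 0, 0, 0], [-14, -110, 0, 0, 0, 0], [-19, -145, 0, 0, 0, 0], [-24, -179, 0, 0, 0, 0]]}}

```text
time: 4.93
tool_pos: [477.4, -222.3, 174.4]
tcp_rot: [3.141, -0.0, 3.059]
contact_force: [1.1, 0.2, -0.7]
grip_width: 9.6
```

Call:
{"op": "step_arm", "data": {"deltas": [[-5, -40, 0, 0, 0, 0], [-9, -75, 0, 0, 0, 0], [-14, -110, 0, 0, 0, 0], [-19, -145, 0, 0, 0, 0], [-24, -179, 0, 0, 0, 0]]}}

```text
time: 5.35
tool_pos: [486.7, -402.6, 174.1]
tcp_rot: [3.141, -0.001, 3.059]
contact_force: [0.8, 0.7, 0.7]
grip_width: 9.6
```

Call:
{"op": "step_arm", "data": {"deltas": [[0, 0, 0, 0, 0, -0.04], [0, 0, 0, 0, 0, -0.08], [0, 0, 0, 0, 0, -0.08]]}}

```text
time: 5.6
tool_pos: [486.6, -401.3, 173.6]
tcp_rot: [3.14, -0.001, 3.14]
contact_force: [-0.2, 0.2, -0.1]
grip_width: 9.5
```

```bash
python3 -c "
from h import *
o=bot.get_obs();print(o['time'],o['tool_pos'],o['tcp_rot'],o['grip_width'])
p=near('w2','tray');print(delta(490,-400,50,0))
for c in((105,95),(105,-95),(-105,-95),(-105,95)): print(proj(p,[490+c[0],-343+c[1],28]).round())"
```

```text
5.6 [ 486.64689836 -401.33070091  173.63354907] [ 3.14015445e+00 -1.02210291e-03  3.13990397e+00] 9.469333079600663
[(0.98, [422.0, 225.0, 310.0, 305.0])]
[np.float64(-3.0), np.float64(0.6), np.float64(124.2), 0, 0, np.float64(-0.003)]
[528. 376.]
[275. 377.]
[263.  77.]
[569.  76.]
```

View pics/w2.png

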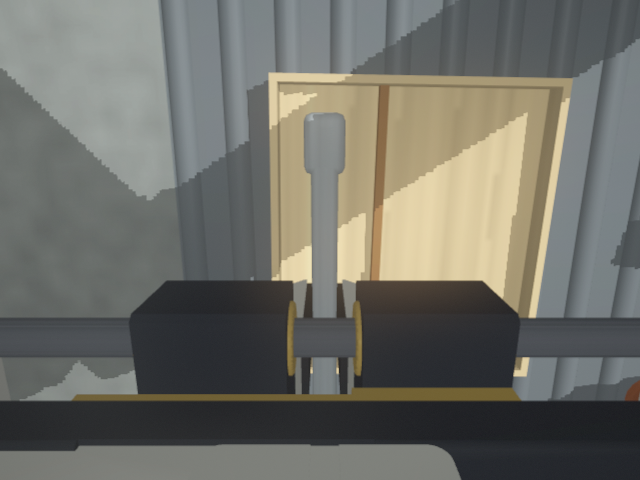

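The tray's near corners are at (270,73) and (572,79), about 3 mm to +y of the estimate, with yaw about -0.02. The spoon is held straight over the narrower bay.

Call:
{"op": "step_arm", "data": {"deltas": [[-3, 3, 40, 0, 0, 0.02], [-3, 3, 75, 0, 0, 0.02], [-3, 3, 105, 0, 0, 0.02], [-3, 3, 125, 0, 0, 0.02], [-3, 3, 133, 0, 0, 0.02]]}}

```text
time: 6.12
tool_pos: [488.9, -395.6, 39.2]
tcp_rot: [3.137, -0.004, 3.12]
contact_force: [-11.0, 13.4, 45.2]
grip_width: 9.4
```

Call:
{"op": "step_arm", "data": {"deltas": [[0, 0, 0, 0, 0, 0], [0, 0, 0, 0, 0, 0], [0, 0, 0, 0, 0, 0]]}}

```text
time: 6.37
tool_pos: [490.8, -398.0, 42.6]
tcp_rot: [-3.141, 0.001, 3.12]
contact_force: [0.1, -0.4, 1.0]
grip_width: 9.3
```

Call:
{"op": "step_arm", "data": {"deltas": [[0, 0, 0, 0, 0, 0], [0, 0, 0, 0, 0, 0], [0, 0, 0, 0, 0, 0], [0, 0, -10, 0, 0, 0], [0, 0, -30, 0, 0, 0]], "fingers": 26}}

```text
time: 6.78
tool_pos: [489.1, -396.8, 70.3]
tcp_rot: [3.138, -0.003, 3.12]
contact_force: [0.6, 1.2, 0.5]
grip_width: 25.7
```

Call:
{"op": "step_arm", "data": {"deltas": [[0, 0, -40, 0, 0, 0], [0, 0, -80, 0, 0, 0], [0, 0, -110, 0, 0, 0], [0, 0, -120, 0, 0, 0]], "fingers": 91}}

```text
time: 7.12
tool_pos: [491.7, -399.4, 198.7]
tcp_rot: [-3.135, 0.007, 3.12]
contact_force: [1.1, 0.1, 0.1]
grip_width: 48.0
```

```bash
python3 -c "
from h import *
o=bot.get_obs();print(o['time'],o['tool_pos'],o['tcp_rot'],o['grip_width'])
p=near('w3','tray');print(delta(447,-128,185,-.17))"
```

```text
7.1167 [ 491.71786943 -399.4021811   198.66270299] [-3.13454258  0.0071829   3.11986316] 48.01949710007973
[(0.97, [412.0, 195.0, 281.0, 252.0])]
[np.float64(49.9), np.float64(269.7), np.float64(10.1), 0, 0, np.float64(0.148)]
```

View pics/w3.png

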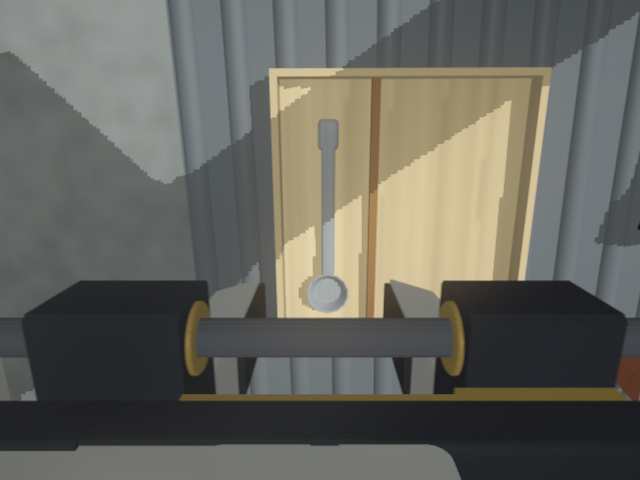

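The spoon lies flat in the middle of the narrower bay (handle at column 328, batten at 376). Next is the torch.

Call:
{"op": "step_arm", "data": {"deltas": [[7, 35, 0, 0, 0, 0], [14, 70, 0, 0, 0, 0], [20, 105, 0, 0, 0, 0], [25, 135, 0, 0, 0, 0], [25, 135, 0, 0, 0, 0]]}}

```text
time: 7.63
tool_pos: [466.1, -256.6, 189.8]
tcp_rot: [3.136, -0.005, 3.123]
contact_force: [1.7, 0.3, -0.7]
grip_width: 88.2
```

Call:
{"op": "step_arm", "data": {"deltas": [[7, 35, 5, 0, 0, 0.05], [14, 70, 10, 0, 0, 0.1], [20, 105, 10, 0, 0, 0.15], [25, 135, 10, 0, 0, 0.15], [25, 135, 10, 0, 0, 0.15]]}}

```text
time: 8.05
tool_pos: [443.8, -122.4, 180.1]
tcp_rot: [3.139, -0.005, 2.973]
contact_force: [0.1, 0.4, -0.3]
grip_width: 91.0
```

```bash
python3 -c "
from h import *
o=bot.get_obs();print(o['time'],o['tool_pos'],o['tcp_rot'],o['grip_width'])
p=near('w4','torch')"
```

```text
8.05 [ 443.84141061 -122.38797393  180.07898036] [ 3.13881798 -0.00527245  2.97271051] 90.95279031664145
[(0.79, [314.0, 233.0, 67.0, 176.0])]
```

View pics/w4.png

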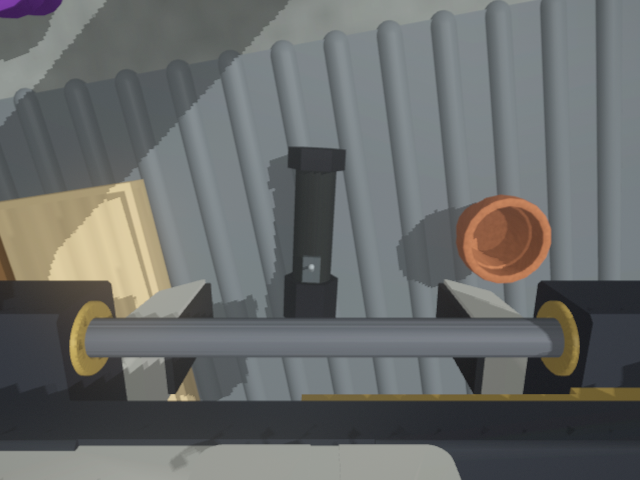

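The torch's tail end is at (317,148) and its head begins at (311,276). The squat pot's rim is centred at (504,236).

```bash
python3 -c "
from h import *
p=bot.capture('wrist')
for z in(23,36): ax('tail-headstart',p,(317,148),(311.5,276),z)
ax('barrel',p,(316,178),(312.5,265),25)
print('squat',back(p,504,236,51))
for x in(-62,-48,30):
  a=-.17;print(proj(p,[447+x*np.cos(a),-128+x*np.sin(a),36]).round(1))
"
```

```text
tail-headstart [ 387.5 -120.5] [ 476.8 -140.4] [ 432.1 -130.5] -0.219 91.5
tail-headstart [ 387.1 -120.3] [ 472.4 -139.3] [ 429.7 -129.8] -0.219 87.4
barrel [ 407.  -124.7] [ 468.  -138.1] [ 437.5 -131.4] -0.216 62.4
squat [461.6610771  -10.82218481  51.        ]
[320.9 145.4]
[321.  167.4]
[321.3 280.2]
```

Call:
{"op": "step_arm", "data": {"deltas": [[-2, -10.5, 40, 0, 0, 0.045], [-2, -10.5, 75, 0, 0, 0.045], [-2, -10.5, 105, 0, 0, 0.045], [-2, -10.5, 125, 0, 0, 0.045], [-2, -10.5, 134, 0, 0, 0.045]], "fingers": 70}}

```text
time: 8.62
tool_pos: [444.8, -138.3, 44.5]
tcp_rot: [3.14, -0.005, 2.923]
contact_force: [-0.3, 0.5, -0.0]
grip_width: 70.6
```

Call:
{"op": "step_arm", "data": {"deltas": [[0, 0, 5, 0, 0, 0], [0, 0, 5, 0, 0, 0], [0, 0, 5, 0, 0, 0], [0, 0, 5, 0, 0, 0], [0, 0, 5, 0, 0, 0]], "fingers": 0}}

```text
time: 9.03
tool_pos: [447.0, -137.9, 43.8]
tcp_rot: [-3.141, 0.002, 2.925]
contact_force: [0.3, 1.5, 1.6]
grip_width: 40.9
```

Call:
{"op": "step_arm", "data": {"deltas": [[0, 0, 0, 0, 0, 0], [0, 0, 0, 0, 0, 0], [0, 0, 0, 0, 0, 0], [0, 0, 0, 0, 0, 0]]}}

```text
time: 9.37
tool_pos: [446.7, -137.5, 43.4]
tcp_rot: [-3.142, 0.001, 2.925]
contact_force: [0.8, 2.0, 6.6]
grip_width: 27.3
```

Call:
{"op": "step_arm", "data": {"deltas": [[0, 0, -20, 0, 0, 0], [0, 0, -55, 0, 0, 0], [0, 0, -90, 0, 0, 0], [0, 0, -125, 0, 0, 0], [0, 0, -150, 0, 0, 0]]}}

```text
time: 9.78
tool_pos: [446.5, -137.7, 195.5]
tcp_rot: [-3.141, 0.002, 2.925]
contact_force: [0.9, 0.5, -1.7]
grip_width: 26.9
```

Call:
{"op": "step_arm", "data": {"deltas": [[4, 30, 0, 0, 0, 0], [8, 65, 0, 0, 0, 0], [12, 100, 0, 0, 0, 0], [16, 130, 0, 0, 0, 0], [16, 141, 0, 0, 0, 0]]}}

```text
time: 10.2
tool_pos: [460.2, 6.8, 192.6]
tcp_rot: [3.141, -0.001, 2.927]
contact_force: [0.2, 0.1, -2.1]
grip_width: 27.0
```

Call:
{"op": "step_arm", "data": {"deltas": [[4, 30, 0, 0, 0, 0], [8, 65, 0, 0, 0, 0], [12, 100, 0, 0, 0, 0], [16, 130, 0, 0, 0, 0], [16, 141, 0, 0, 0, 0]]}}

```text
time: 10.62
tool_pos: [475.4, 147.7, 192.5]
tcp_rot: [3.141, -0.0, 2.927]
contact_force: [-0.3, -0.7, -2.7]
grip_width: 27.3
```

Call:
{"op": "step_arm", "data": {"deltas": [[4, 30, 0, 0, 0, -0.06], [8, 65, 0, 0, 0, -0.12], [12, 100, 0, 0, 0, -0.18], [16, 130, 0, 0, 0, -0.24], [17, 142, 0, 0, 0, -0.297]]}}

```text
time: 11.03
tool_pos: [489.8, 289.7, 192.3]
tcp_rot: [3.141, 0.0, -3.056]
contact_force: [-0.1, 0.0, -2.0]
grip_width: 27.1
```

Call:
{"op": "step_arm", "data": {"deltas": [[0, 0, 0, 0, 0, 0], [0, 0, 0, 0, 0, 0], [0, 0, 0, 0, 0, 0]]}}

```text
time: 11.28
tool_pos: [489.6, 285.8, 192.4]
tcp_rot: [-3.141, -0.001, -3.063]
contact_force: [-0.0, -0.5, -1.2]
grip_width: 27.1
```

```bash
python3 -c "
from h import *
o=bot.get_obs();print(o['time'],o['tool_pos'],o['tcp_rot'],o['grip_width'])
p=near('w5','box')
a=.08;M=np.array([[np.cos(a),-np.sin(a)],[np.sin(a),np.cos(a)]])
for c in((95,95),(95,-95),(-95,-95),(-95,95)): print(proj(p,[*(np.array([486,335])+M@c),46]).round())"
```

```text
11.2833 [489.60650017 285.759064   192.36948328] [-3.14065317e+00 -9.06441649e-04 -3.06332881e+00] 27.089809507150097
[(0.95, [414.0, 217.0, 303.0, 288.0])]
[518. 360.]
[262. 360.]
[250.  89.]
[553.  88.]
```

View pics/w5.png

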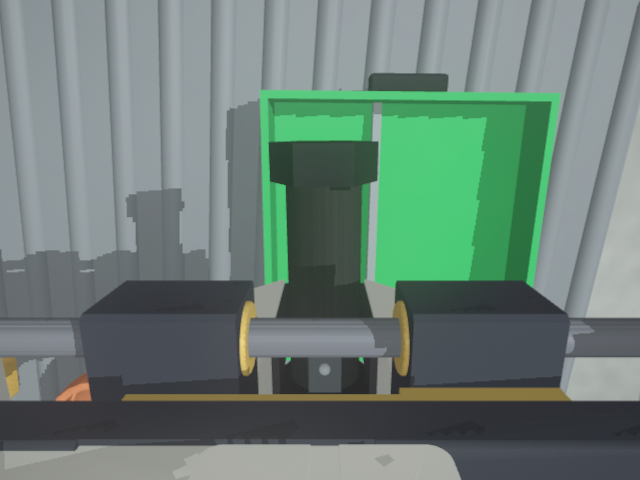

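The box's near corners are at (261,93) and (556,96), about 4 mm further to +y and +x than estimated. The torch is over the narrower bay; I'll shift it +5 mm in y and lower it.

Call:
{"op": "step_arm", "data": {"deltas": [[-2.5, 5, 30, 0, 0, 0.01], [-2.5, 5, 60, 0, 0, 0.01], [-2.5, 5, 90, 0, 0, 0.01], [-2.5, 5, 110, 0, 0, 0.01], [-2.5, 5, 125, 0, 0, 0.01]]}}

```text
time: 11.8
tool_pos: [491.0, 290.7, 65.7]
tcp_rot: [-3.141, -0.003, -3.073]
contact_force: [0.1, -0.6, -1.7]
grip_width: 27.1
```

Call:
{"op": "step_arm", "data": {"deltas": [[0, 0, 6, 0, 0, 0], [0, 0, 11, 0, 0, 0], [0, 0, 15, 0, 0, 0], [0, 0, 17.5, 0, 0, 0], [0, 0, 17.5, 0, 0, 0]]}}

```text
time: 12.22
tool_pos: [492.0, 292.2, 50.7]
tcp_rot: [3.141, 0.001, -3.072]
contact_force: [-0.6, -0.2, -1.3]
grip_width: 27.1
```

Call:
{"op": "step_arm", "data": {"deltas": [[0, 0, 0, 0, 0, 0], [0, 0, 0, 0, 0, 0], [0, 0, 0, 0, 0, 0], [0, 0, -5, 0, 0, 0], [0, 0, -20, 0, 0, 0]], "fingers": 40}}

```text
time: 12.63
tool_pos: [490.7, 291.8, 69.2]
tcp_rot: [-3.141, -0.003, -3.071]
contact_force: [-1.3, -0.3, -0.5]
grip_width: 39.5
```

Call:
{"op": "step_arm", "data": {"deltas": [[0, 0, -40, 0, 0, 0], [0, 0, -80, 0, 0, 0], [0, 0, -110, 0, 0, 0], [0, 0, -125, 0, 0, 0], [0, 0, -125, 0, 0, 0]]}}

```text
time: 13.05
tool_pos: [493.5, 293.2, 200.4]
tcp_rot: [3.139, 0.009, -3.071]
contact_force: [0.1, 0.2, -0.3]
grip_width: 39.9
```

```bash
python3 -c "
from h import *
o=bot.get_obs();print(o['time'],o['tool_pos'],o['tcp_rot'],o['grip_width'])
p=near('w6','torch');print(delta(463,-8,190,0))"
```

```text
13.05 [493.53319088 293.15782581 200.37037873] [ 3.1385508   0.00867561 -3.07118855] 39.900203899993365
[(0.82, [324.0, 218.0, 56.0, 173.0])]
[np.float64(49.7), np.float64(-297.5), np.float64(5.7), 0, 0, np.float64(0.07)]
```

View pics/w6.png

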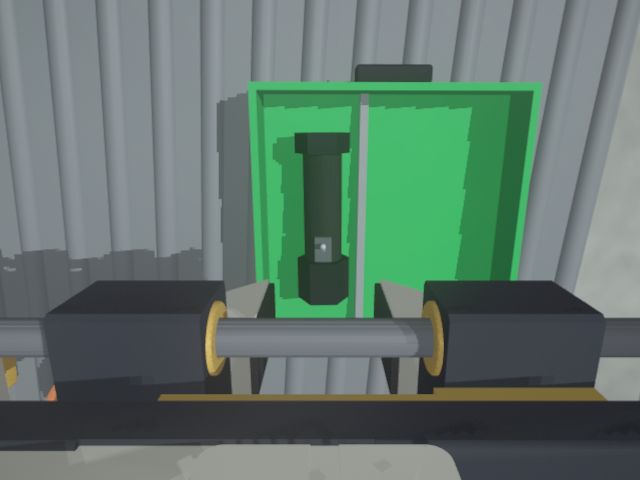

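The torch lies level in the narrower bay (columns 296–350, rib at 362). Next is the squat pot.

Call:
{"op": "step_arm", "data": {"deltas": [[6, -35, 0, 0, 0, 0.02], [12, -70, 0, 0, 0, 0.05], [18, -105, 0, 0, 0, 0.07], [25, -140, 0, 0, 0, 0.07], [25, -148, 0, 0, 0, 0.07]], "fingers": 85}}

```text
time: 13.57
tool_pos: [475.2, 139.0, 193.4]
tcp_rot: [-3.14, -0.005, 3.139]
contact_force: [1.1, -0.6, 1.0]
grip_width: 68.9
```

Call:
{"op": "step_arm", "data": {"deltas": [[4, -35, 0, 0, 0, 0], [8, -70, 0, 0, 0, 0], [11, -105, 0, 0, 0, 0], [14, -140, 0, 0, 0, 0], [14, -148, 0, 0, 0, 0]]}}

```text
time: 13.98
tool_pos: [462.2, -8.5, 194.0]
tcp_rot: [-3.141, -0.003, 3.139]
contact_force: [0.4, -0.4, -0.4]
grip_width: 85.4
```

Call:
{"op": "step_arm", "data": {"deltas": [[0, 0, 0, 0, 0, 0], [0, 0, 0, 0, 0, 0], [0, 0, 0, 0, 0, 0]]}}

```text
time: 14.23
tool_pos: [463.1, -3.9, 194.7]
tcp_rot: [3.141, -0.001, -3.141]
contact_force: [-1.2, 0.1, -0.3]
grip_width: 85.2
```

```bash
python3 -c "
from h import *
o=bot.get_obs();print(o['time'],o['tool_pos'],o['tcp_rot'],o['grip_width'])
p=near('w7','squat_pot');d=bot.boxes_of('squat_pot',p)
for e in d: 
  r=e['rect'];print(back(p,r[0],r[1],45).round(1),back(p,r[0],r[1]-r[3]/2+r[2]/2,51).round(1))
for q in((464,-6,51),):print(proj(p,q),proj(p,(q[0]-29,*q[1:])),proj(p,(q[0]+29,*q[1:])),proj(p,(q[0],q[1]+29,q[2])),proj(p,(q[0],q[1]-29,q[2])))"
```

```text
14.2333 [463.06547874  -3.85311143 194.66062084] [ 3.14077149e+00 -1.07138966e-03 -3.14052180e+00] 85.18457511718724
[(0.59, [322.0, 236.0, 89.0, 85.0])]
[463.9  -4.3  45. ] [463.8  -4.3  51. ]
[319.92640408 237.90016723] [319.80036508 195.39142892] [320.04612753 278.27888346] [362.61414863 237.8669233 ] [277.22476896 237.93342198]
```

View pics/w7.png

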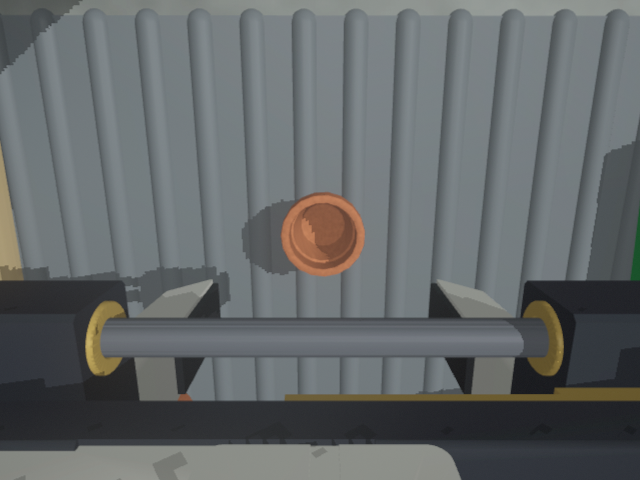

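The squat pot's rim is centred at (322,235), which puts it at (463.5,-4.3), right under the tool.

Call:
{"op": "step_arm", "data": {"deltas": [[0, 0, 35, 0, 0, 0], [0, 0, 70, 0, 0, 0], [0, 0, 105, 0, 0, 0], [0, 0, 130, 0, 0, 0], [0, 0, 140, 0, 0, 0]]}}

```text
time: 14.8
tool_pos: [461.2, -3.8, 52.0]
tcp_rot: [3.14, -0.005, -3.14]
contact_force: [-0.8, -0.5, -0.3]
grip_width: 84.9
```

Call:
{"op": "step_arm", "data": {"deltas": [[0, 0, 5, 0, 0, 0], [0, 0, 5, 0, 0, 0], [0, 0, 5, 0, 0, 0], [0, 0, 5, 0, 0, 0], [0, 0, 5, 0, 0, 0]], "fingers": 45}}

```text
time: 15.22
tool_pos: [464.0, -5.1, 51.3]
tcp_rot: [-3.141, 0.002, -3.141]
contact_force: [0.0, 0.7, 0.9]
grip_width: 57.3
```

Call:
{"op": "step_arm", "data": {"deltas": [[0, 0, 0, 0, 0, 0], [0, 0, 0, 0, 0, 0], [0, 0, 0, 0, 0, 0]]}}

```text
time: 15.47
tool_pos: [464.0, -5.1, 51.2]
tcp_rot: [-3.142, 0.002, -3.142]
contact_force: [0.7, 1.0, 7.0]
grip_width: 57.5
```

Call:
{"op": "step_arm", "data": {"deltas": [[0, 0, -20, 0, 0, 0], [0, 0, -50, 0, 0, 0], [0, 0, -80, 0, 0, 0], [0, 0, -105, 0, 0, 0], [0, 0, -110, 0, 0, 0]]}}

```text
time: 15.88
tool_pos: [465.1, -5.5, 164.3]
tcp_rot: [-3.14, 0.007, -3.141]
contact_force: [1.5, -0.7, -0.3]
grip_width: 57.3
```

Call:
{"op": "step_arm", "data": {"deltas": [[2, -30, 0, 0, 0, 0], [5, -65, 0, 0, 0, 0], [8, -100, 0, 0, 0, 0], [10, -130, 0, 0, 0, 0], [10, -149, 0, 0, 0, 0]]}}

```text
time: 16.3
tool_pos: [452.4, -156.7, 159.6]
tcp_rot: [-3.141, -0.001, 3.14]
contact_force: [-0.4, -0.3, 0.4]
grip_width: 57.6
```

Call:
{"op": "step_arm", "data": {"deltas": [[2, -30, 0, 0, 0, 0.02], [5, -65, 0, 0, 0, 0.02], [8, -100, 0, 0, 0, 0.02], [11, -135, 0, 0, 0, 0.02], [11, -149, 0, 0, 0, 0.02]]}}

```text
time: 16.72
tool_pos: [441.3, -307.1, 159.4]
tcp_rot: [-3.14, -0.0, 3.119]
contact_force: [-0.1, -0.5, -0.4]
grip_width: 57.5
```

Call:
{"op": "step_arm", "data": {"deltas": [[0, 0, 30, 0, 0, 0], [0, 0, 60, 0, 0, 0], [0, 0, 80, 0, 0, 0], [0, 0, 90, 0, 0, 0], [0, 0, 90, 0, 0, 0]]}}

```text
time: 17.13
tool_pos: [441.0, -301.7, 67.6]
tcp_rot: [3.138, -0.004, 3.122]
contact_force: [-0.5, 0.4, 0.1]
grip_width: 57.2
```

```bash
python3 -c "
from h import *
o=bot.get_obs();print(o['time'],o['tool_pos'],o['tcp_rot'],o['grip_width'])
p=near('w8','tray');s=bot.capture('scene');save(s,'s8',(100,250,420,490),2.5)
print([proj(p,[489+c[0],-340+c[1],28]).round().tolist() for c in ((-105-1.9,-95+2.1),(-105+1.9,95+2.1))])"
```

```text
17.1333 [ 440.97203402 -301.74594805   67.62464008] [ 3.13784399 -0.00403101  3.12184756] 57.19746133314965
[(0.71, [230.0, 278.0, 460.0, 236.0])]
[[-5.0, 164.0], [465.0, 163.0]]
```

View pics/s8.png

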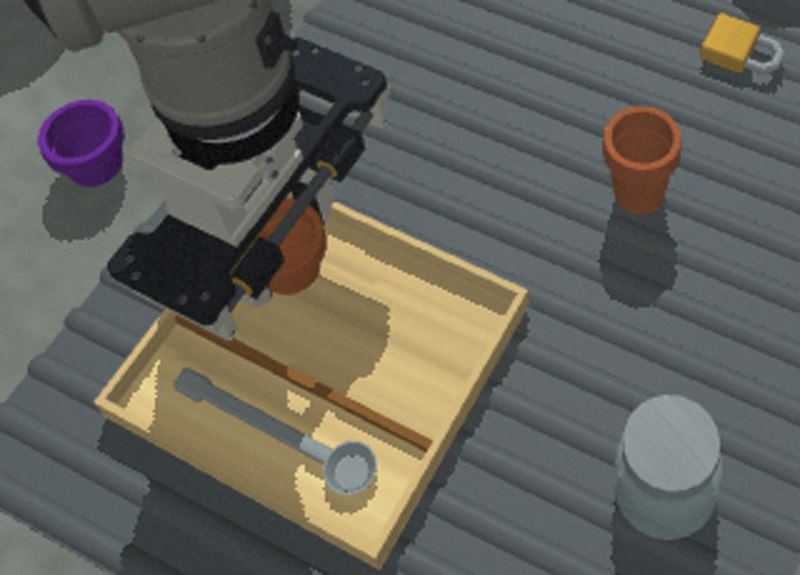

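The squat pot is held upright over the near half of the wider bay, and the tray edge is within 3 mm of the estimate. Lowering and releasing.

Call:
{"op": "step_arm", "data": {"deltas": [[0, 0, 4, 0, 0, 0], [0, 0, 8, 0, 0, 0], [0, 0, 10, 0, 0, 0], [0, 0, 11, 0, 0, 0], [0, 0, 11, 0, 0, 0]]}}

```text
time: 17.7
tool_pos: [442.2, -303.0, 59.1]
tcp_rot: [3.141, -0.0, 3.122]
contact_force: [-0.3, 0.2, -0.7]
grip_width: 57.4
```

Call:
{"op": "step_arm", "data": {"deltas": [[0, 0, 0, 0, 0, 0], [0, 0, 0, 0, 0, 0], [0, 0, 0, 0, 0, 0], [0, 0, 0, 0, 0, 0], [0, 0, -5, 0, 0, 0]], "fingers": 70}}

```text
time: 18.12
tool_pos: [441.8, -302.8, 63.7]
tcp_rot: [3.14, -0.001, 3.122]
contact_force: [-0.2, 0.9, -1.0]
grip_width: 69.7
```

Call:
{"op": "step_arm", "data": {"deltas": [[0, 0, -25, 0, 0, 0], [0, 0, -55, 0, 0, 0], [0, 0, -90, 0, 0, 0], [0, 0, -125, 0, 0, 0], [0, 0, -135, 0, 0, 0]]}}

```text
time: 18.53
tool_pos: [443.9, -304.5, 205.1]
tcp_rot: [-3.136, 0.007, 3.122]
contact_force: [0.9, -0.5, 1.0]
grip_width: 70.0
```

```bash
python3 -c "
from h import *
o=bot.get_obs();print(o['time'],o['tool_pos'],o['tcp_rot'],o['grip_width'])
p=near('w9','squat_pot')
for e in bot.boxes_of('squat_pot',p):
  r=e['rect'];print(back(p,r[0],r[1]-r[3]/2+r[2]/2,56).round(1))
print(delta(625,-136,200,0))"
```

```text
18.5333 [ 443.87230959 -304.53748258  205.07450737] [-3.13566614  0.00683152  3.12193949] 69.98402177032827
[(0.59, [329.0, 228.0, 88.0, 81.0])]
[ 442.9 -301.3   56. ]
[np.float64(-179.3), np.float64(170.7), np.float64(-0.3), 0, 0, np.float64(-0.02)]
```

Call:
{"op": "step_arm", "data": {"deltas": [[-22, 20, 0, 0, 0, 0], [-45, 42, 0, 0, 0, 0], [-70, 65, 0, 0, 0, 0], [-90, 85, 0, 0, 0, 0], [-90, 85, 0, 0, 0, 0]], "fingers": 85}}

```text
time: 19.1
tool_pos: [535.9, -215.9, 196.5]
tcp_rot: [3.138, -0.002, 3.126]
contact_force: [-0.4, -0.2, -0.6]
grip_width: 84.6
```

Call:
{"op": "step_arm", "data": {"deltas": [[-22, 20, 0, 0, 0, -0.02], [-45, 42, 0, 0, 0, -0.02], [-70, 65, 0, 0, 0, -0.02], [-90, 85, 0, 0, 0, -0.02], [-90, 85, 0, 0, 0, -0.02]]}}

```text
time: 19.52
tool_pos: [627.3, -133.0, 196.3]
tcp_rot: [3.139, -0.002, -3.138]
contact_force: [-0.5, -0.5, 0.7]
grip_width: 85.2
```

Call:
{"op": "step_arm", "data": {"deltas": [[0, 0, 0, 0, 0, 0], [0, 0, 0, 0, 0, 0], [0, 0, 0, 0, 0, 0]]}}

```text
time: 19.77
tool_pos: [624.4, -137.7, 198.2]
tcp_rot: [3.141, -0.002, 3.141]
contact_force: [-0.4, -0.4, 0.6]
grip_width: 85.2
```

```bash
python3 -c "
from h import *
o=bot.get_obs();print(o['time'],o['tool_pos'],o['tcp_rot'],o['grip_width'])
p=near('w10','tall_pot')
for e in bot.boxes_of('tall_pot',p):
  r=e['rect'];print(r,back(p,r[0],r[1]+r[3]/2-r[2]/2,78).round(1),back(p,r[0],r[1]-r[3]/2+r[2]/2,78).round(1))"
```

```text
19.7667 [ 624.42403875 -137.72740083  198.21037034] [ 3.14118473e+00 -2.09370385e-03  3.14060112e+00] 85.24786676086512
[(0.91, [327.0, 248.0, 87.0, 90.0])]
[327.0, 248.0, 87.2, 89.7] [ 626.7 -135.3   78. ] [ 625.1 -135.3   78. ]
```

View pics/w10.png

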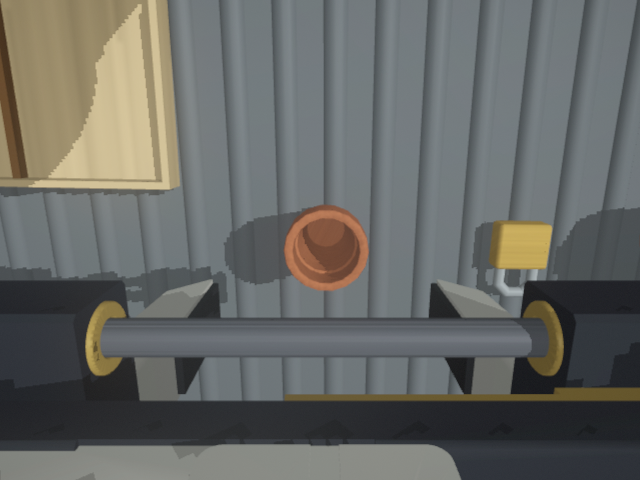

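The tall pot's rim is centred at (327,248). The padlock body is at (521,245), nearly square to the axes.

Call:
{"op": "step_arm", "data": {"deltas": [[-2, 2.5, 35, 0, 0, 0], [-2, 2.5, 65, 0, 0, 0], [-2, 2.5, 95, 0, 0, 0], [-2, 2.5, 115, 0, 0, 0], [-2, 2.5, 121, 0, 0, 0]]}}

```text
time: 20.33
tool_pos: [625.2, -134.2, 74.5]
tcp_rot: [3.139, -0.006, 3.141]
contact_force: [0.2, 0.3, 0.0]
grip_width: 85.0
```

Call:
{"op": "step_arm", "data": {"deltas": [[0, 0, 3, 0, 0, 0], [0, 0, 3, 0, 0, 0], [0, 0, 3, 0, 0, 0], [0, 0, 3, 0, 0, 0], [0, 0, 3, 0, 0, 0]], "fingers": 40}}

```text
time: 20.75
tool_pos: [628.3, -134.5, 76.8]
tcp_rot: [-3.141, 0.003, -3.141]
contact_force: [-0.1, 0.4, 0.1]
grip_width: 56.0
```

Call:
{"op": "step_arm", "data": {"deltas": [[0, 0, 0, 0, 0, 0], [0, 0, 0, 0, 0, 0], [0, 0, 0, 0, 0, 0]]}}

```text
time: 21.0
tool_pos: [628.3, -134.5, 76.5]
tcp_rot: [-3.141, 0.002, -3.141]
contact_force: [0.2, -0.7, 6.5]
grip_width: 53.5
```

```bash
python3 -c "
from h import *
o=bot.get_obs();print(o['time'],o['tool_pos'],o['tcp_rot'],o['grip_width'])
print(delta(538,-304,190,-.02))"
```

```text
21.0 [ 628.30591796 -134.53027818   76.52510927] [-3.14080089e+00  2.38580739e-03 -3.14138120e+00] 53.47214712947481
[np.float64(90.3), np.float64(-169.5), np.float64(-113.5), 0, 0, np.float64(0.02)]
```

Call:
{"op": "step_arm", "data": {"deltas": [[0, 0, -20, 0, 0, 0], [0, 0, -50, 0, 0, 0], [0, 0, -80, 0, 0, 0], [0, 0, -105, 0, 0, 0], [0, 0, -110, 0, 0, 0]]}}

```text
time: 21.42
tool_pos: [629.4, -134.7, 190.3]
tcp_rot: [-3.139, 0.008, -3.141]
contact_force: [0.5, 0.4, -0.1]
grip_width: 53.4
```

Call:
{"op": "step_arm", "data": {"deltas": [[15, -30, 0, 0, 0, 0], [33, -62, 0, 0, 0, 0], [50, -95, 0, 0, 0, 0], [68, -128, 0, 0, 0, 0], [80, -150, 0, 0, 0, 0]]}}

```text
time: 21.83
tool_pos: [545.5, -286.6, 184.0]
tcp_rot: [3.141, -0.002, 3.141]
contact_force: [0.0, -0.2, -0.0]
grip_width: 53.4
```

Call:
{"op": "step_arm", "data": {"deltas": [[10, -19, 0, 0, 0, 0.02], [10, -19, 0, 0, 0, 0.02], [10, -19, 0, 0, 0, 0.02], [10, -19, 0, 0, 0, 0.02]]}}

```text
time: 22.17
tool_pos: [537.5, -302.6, 184.4]
tcp_rot: [3.14, -0.001, 3.122]
contact_force: [0.4, 0.3, 0.1]
grip_width: 53.4
```

Call:
{"op": "step_arm", "data": {"deltas": [[0, 0, 30, 0, 0, 0], [0, 0, 60, 0, 0, 0], [0, 0, 80, 0, 0, 0], [0, 0, 92, 0, 0, 0], [0, 0, 95, 0, 0, 0]]}}

```text
time: 22.58
tool_pos: [537.1, -301.3, 87.6]
tcp_rot: [3.139, -0.004, 3.124]
contact_force: [-0.3, 0.2, -0.7]
grip_width: 53.8
```

Call:
{"op": "step_arm", "data": {"deltas": [[0, 0, 3, 0, 0, 0], [0, 0, 6, 0, 0, 0], [0, 0, 8, 0, 0, 0], [0, 0, 8, 0, 0, 0]]}}

```text
time: 22.92
tool_pos: [538.0, -303.4, 82.8]
tcp_rot: [-3.141, 0.001, 3.122]
contact_force: [-0.2, -1.1, 0.4]
grip_width: 53.2
```

Call:
{"op": "step_arm", "data": {"deltas": [[0, 0, 0, 0, 0, 0], [0, 0, 0, 0, 0, 0], [0, 0, 0, 0, 0, 0], [0, 0, 0, 0, 0, 0], [0, 0, -5, 0, 0, 0]], "fingers": 66}}

```text
time: 23.33
tool_pos: [537.2, -303.0, 86.6]
tcp_rot: [3.141, -0.001, 3.122]
contact_force: [-0.3, 0.2, 0.2]
grip_width: 66.2
```

Call:
{"op": "step_arm", "data": {"deltas": [[0, 0, -20, 0, 0, 0], [0, 0, -50, 0, 0, 0], [0, 0, -80, 0, 0, 0], [0, 0, -110, 0, 0, 0], [0, 0, -115, 0, 0, 0]]}}

```text
time: 23.75
tool_pos: [539.5, -304.6, 208.7]
tcp_rot: [-3.136, 0.008, 3.122]
contact_force: [0.3, -0.6, 0.7]
grip_width: 66.1
```

```bash
python3 -c "
from h import *
o=bot.get_obs();print(o['time'],o['tool_pos'],o['tcp_rot'],o['grip_width'])
p=near('w11','tall_pot')
print(delta(640,5,200,0))
s=bot.capture('scene')
for q in('tall_pot','squat_pot','spoon'):print(q,[np.round(e['rect']).tolist() for e in bot.boxes_of(q,s)])"
```

```text
23.75 [ 539.48388755 -304.58779878  208.65116635] [-3.1358773   0.00814372  3.12190499] 66.14987039273728
[(0.9, [327.0, 235.0, 84.0, 89.0])]
[np.float64(-95.6), np.float64(310.7), np.float64(4.5), 0, 0, np.float64(-0.02)]
tall_pot []
squat_pot [[134.0, 307.0, 34.0, 31.0], [209.0, 361.0, 27.0, 20.0]]
spoon [[209.0, 425.0, 86.0, 46.0]]
```

View pics/w11.png

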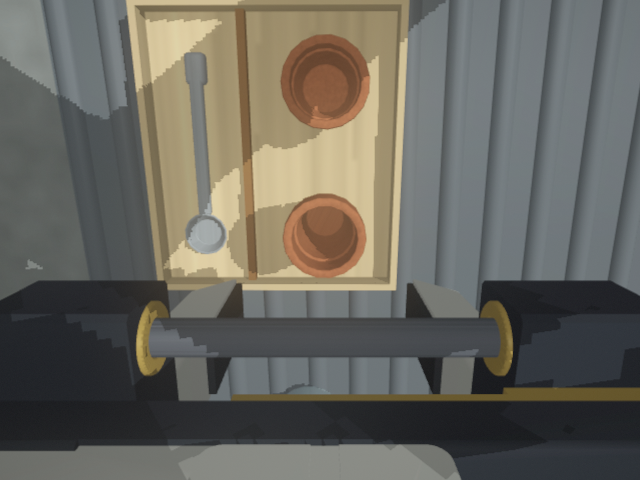

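The tray kit is in: both pots stand upright in the wider bay at (325,82) and (325,235), with the spoon in the narrower bay. Now the padlock.

Call:
{"op": "step_arm", "data": {"deltas": [[-10, 35, 0, 0, 0, 0], [-21, 70, 0, 0, 0, 0], [-32, 105, 0, 0, 0, 0], [-43, 140, 0, 0, 0, 0], [-48, 155, 0, 0, 0, 0]], "fingers": 91}}

```text
time: 24.47
tool_pos: [589.0, -144.9, 200.6]
tcp_rot: [3.139, -0.002, 3.124]
contact_force: [0.4, -1.2, -0.6]
grip_width: 90.3
```

Call:
{"op": "step_arm", "data": {"deltas": [[-10, 35, 0, 0, 0, -0.02], [-21, 70, 0, 0, 0, -0.02], [-32, 105, 0, 0, 0, -0.02], [-43, 140, 0, 0, 0, -0.02], [-48, 156, 0, 0, 0, -0.02]]}}

```text
time: 24.88
tool_pos: [639.9, 10.2, 200.5]
tcp_rot: [3.14, -0.002, -3.139]
contact_force: [-0.5, -0.2, -0.6]
grip_width: 91.1
```

Call:
{"op": "step_arm", "data": {"deltas": [[0, 0, 0, 0, 0, 0], [0, 0, 0, 0, 0, 0], [0, 0, 0, 0, 0, 0]]}}

```text
time: 25.13
tool_pos: [639.2, 5.0, 201.2]
tcp_rot: [-3.141, -0.002, 3.141]
contact_force: [0.3, -0.2, 0.0]
grip_width: 90.7
```

```bash
python3 -c "
from h import *
o=bot.get_obs();print(o['time'],o['tool_pos'],o['tcp_rot'],o['grip_width'])
p=near('w12','padlock')
for q in('large_pot','padlock'):
  for e in bot.boxes_of(q,p):
    r=e['rect'];print(q,e['p'],np.round(r),back(p,r[0],r[1],24 if q=='padlock' else 76).round(1))
hsv=cv2.cvtColor(p['color'],cv2.COLOR_RGB2HSV);m=cv2.inRange(hsv,(17,120,80),(32,255,255));m[285:]=0
c=max(cv2.findContours(m,0,2)[0],key=cv2.contourArea);r=cv2.minAreaRect(c);print(r)
B=np.array([back(p,*q,24)[:2] for q in cv2.boxPoints(r)]);print(B.round(1),B.mean(0))"
```

```text
25.1333 [639.18122931   4.9972864  201.1576694 ] [-3.14135209e+00 -2.02219785e-03  3.14149386e+00] 90.69635164715005
[(0.79, [336.0, 240.0, 53.0, 78.0]), (0.52, [531.0, 232.0, 138.0, 122.0])]
large_pot 0.57 [530. 231. 142. 123.] [631.  135.8  76. ]
padlock 0.79 [336. 240.  53.  78.] [650.3  15.   24. ]
padlock 0.52 [531. 232. 138. 122.] [643.9 162.5  24. ]
((337.0, 225.5), (47.0, 50.0), 90.0)
[[620.7  -3.4]
 [620.8  33.8]
 [657.2  34.6]
 [657.1  -3.8]] [638.95121402  15.30592035]
```

View pics/w12.png

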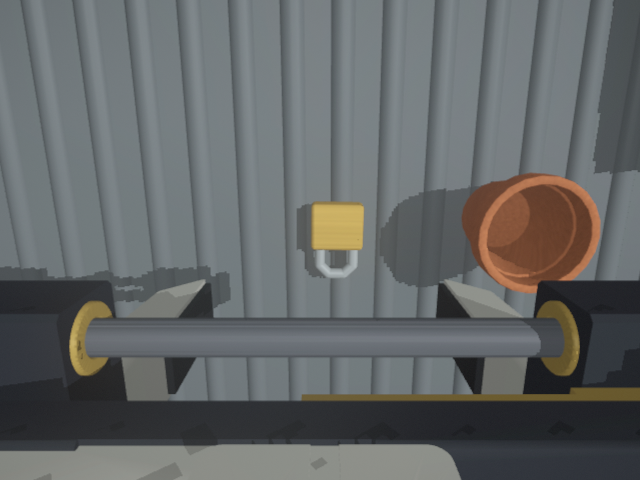

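The padlock body is centred at (337,225), so (639,15) with yaw 0. The large pot's rim starts about 85 mm to its +y, so I'll grip from a spot 19 mm to -y to keep the gripper body clear of it.

Call:
{"op": "step_arm", "data": {"deltas": [[0, -9, 35, 0, 0, 0], [0, -9, 70, 0, 0, 0], [0, -9, 105, 0, 0, 0], [0, -9, 135, 0, 0, 0], [0, -9, 150, 0, 0, 0]]}}

```text
time: 25.75
tool_pos: [637.4, -4.0, 48.1]
tcp_rot: [3.141, -0.006, 3.14]
contact_force: [0.1, 0.1, -0.2]
grip_width: 90.5
```

Call:
{"op": "step_arm", "data": {"deltas": [[0, 0, 5, 0, 0, 0], [0, 0, 10, 0, 0, 0], [0, 0, 14, 0, 0, 0], [0, 0, 16.5, 0, 0, 0], [0, 0, 16.5, 0, 0, 0]]}}

```text
time: 26.17
tool_pos: [640.2, -3.4, 36.5]
tcp_rot: [-3.141, 0.001, -3.142]
contact_force: [-0.2, 0.4, -0.4]
grip_width: 90.9
```

Call:
{"op": "step_arm", "data": {"deltas": [[0, 0, 0, 0, 0, 0], [0, 0, 0, 0, 0, 0], [0, 0, 0, 0, 0, 0], [0, 0, 0, 0, 0, 0], [0, 0, 0, 0, 0, 0]], "fingers": 30}}

```text
time: 26.58
tool_pos: [640.0, -2.8, 36.1]
tcp_rot: [3.141, 0.001, -3.141]
contact_force: [0.4, 2.4, 1.5]
grip_width: 62.3
```

Call:
{"op": "step_arm", "data": {"deltas": [[0, 0, 0, 0, 0, 0], [0, 0, 0, 0, 0, 0], [0, 0, 0, 0, 0, 0], [0, 0, 0, 0, 0, 0], [0, 0, 0, 0, 0, 0]]}}

```text
time: 27.0
tool_pos: [639.8, -3.1, 35.8]
tcp_rot: [3.141, 0.0, -3.141]
contact_force: [-0.2, 2.8, 1.8]
grip_width: 39.7
```

Call:
{"op": "step_arm", "data": {"deltas": [[0, 0, -15, 0, 0, 0], [0, 0, -50, 0, 0, 0], [0, 0, -85, 0, 0, 0], [0, 0, -120, 0, 0, 0], [0, 0, -155, 0, 0, 0]]}}

```text
time: 27.42
tool_pos: [639.1, -3.7, 191.6]
tcp_rot: [-3.141, -0.002, 3.142]
contact_force: [1.0, -0.7, -1.2]
grip_width: 39.9
```

Call:
{"op": "step_arm", "data": {"deltas": [[13, 30, 0, 0, 0, 0], [27, 62, 0, 0, 0, 0], [40, 94, 0, 0, 0, 0], [55, 128, 0, 0, 0, 0], [55, 128, 0, 0, 0, 0]]}}

```text
time: 27.83
tool_pos: [581.5, 129.9, 190.3]
tcp_rot: [3.14, -0.003, -3.137]
contact_force: [-0.4, 0.2, -1.3]
grip_width: 39.4
```

Call:
{"op": "step_arm", "data": {"deltas": [[13, 30, 0, 0, 0, 0], [27, 62, 0, 0, 0, 0], [40, 94, 0, 0, 0, 0], [55, 128, 0, 0, 0, 0], [55, 128, 0, 0, 0, 0]]}}

```text
time: 28.25
tool_pos: [526.6, 257.6, 190.2]
tcp_rot: [3.14, -0.002, -3.137]
contact_force: [-0.0, -0.2, -0.9]
grip_width: 39.4
```

Call:
{"op": "step_arm", "data": {"deltas": [[13, 30, 0, 0, 0, -0.067], [27, 62, 0, 0, 0, -0.067], [40, 94, 0, 0, 0, -0.067], [54, 127, 0, 0, 0, -0.067], [54, 127, 0, 0, 0, -0.067]]}}

```text
time: 28.67
tool_pos: [472.8, 384.4, 190.2]
tcp_rot: [3.14, -0.001, -3.07]
contact_force: [-0.8, -0.7, -2.5]
grip_width: 39.9
```

Call:
{"op": "step_arm", "data": {"deltas": [[0, 0, 0, 0, 0, 0], [0, 0, 0, 0, 0, 0], [0, 0, 0, 0, 0, 0]]}}

```text
time: 28.92
tool_pos: [476.2, 378.5, 190.4]
tcp_rot: [-3.141, -0.0, -3.076]
contact_force: [0.3, -0.4, -2.2]
grip_width: 39.6
```

```bash
python3 -c "
from h import *
o=bot.get_obs();print(o['time'],o['tool_pos'],o['tcp_rot'],o['grip_width'])
p=near('w13','box')"
```

```text
28.9167 [476.24337201 378.46557633 190.41195501] [-3.14076910e+00 -4.22075230e-04 -3.07557792e+00] 39.60758594650978
[(0.89, [263.0, 226.0, 302.0, 290.0])]
```

View pics/w13.png

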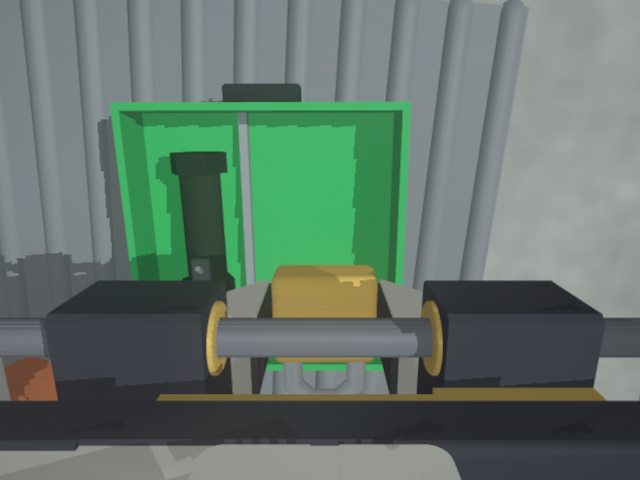

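The padlock is held flat over the wider bay, with clearance to the rib (246) and the wall (405). Lowering.

Call:
{"op": "step_arm", "data": {"deltas": [[0, -1, 35, 0, 0, 0], [0, -1, 70, 0, 0, 0], [0, -1, 100, 0, 0, 0], [0, -1, 120, 0, 0, 0], [0, -1, 132, 0, 0, 0]]}}

```text
time: 29.43
tool_pos: [475.1, 377.0, 55.9]
tcp_rot: [-3.14, -0.004, -3.076]
contact_force: [-0.3, 0.7, -1.9]
grip_width: 39.7
```

Call:
{"op": "step_arm", "data": {"deltas": [[0, 0, 5, 0, 0, 0], [0, 0, 10, 0, 0, 0], [0, 0, 14, 0, 0, 0], [0, 0, 16.5, 0, 0, 0], [0, 0, 16.5, 0, 0, 0]]}}

```text
time: 29.85
tool_pos: [476.1, 378.9, 42.8]
tcp_rot: [3.141, 0.001, -3.074]
contact_force: [1.3, 0.0, -1.0]
grip_width: 39.7
```

Call:
{"op": "step_arm", "data": {"deltas": [[0, 0, 0, 0, 0, 0], [0, 0, 0, 0, 0, 0], [0, 0, 0, 0, 0, 0], [0, 0, 0, 0, 0, 0], [0, 0, -5, 0, 0, 0]], "fingers": 52}}

```text
time: 30.27
tool_pos: [475.4, 378.6, 46.9]
tcp_rot: [-3.141, -0.001, -3.074]
contact_force: [-0.4, 0.1, 0.7]
grip_width: 52.0
```

Call:
{"op": "step_arm", "data": {"deltas": [[0, 0, -20, 0, 0, 0], [0, 0, -55, 0, 0, 0], [0, 0, -90, 0, 0, 0], [0, 0, -125, 0, 0, 0], [0, 0, -160, 0, 0, 0]]}}

```text
time: 30.68
tool_pos: [475.5, 378.7, 209.5]
tcp_rot: [3.141, 0.0, -3.074]
contact_force: [0.8, 0.8, -0.7]
grip_width: 52.1
```

Call:
{"op": "step_arm", "data": {"deltas": [[40, 0, -30, 0, 0, 0], [70, 0, -40, 0, 0, 0], [70, 0, -40, 0, 0, 0], [70, 0, -40, 0, 0, 0]]}}

```text
time: 31.02
tool_pos: [404.9, 374.5, 249.5]
tcp_rot: [3.14, 0.003, -3.073]
contact_force: [0.1, 0.2, -0.3]
grip_width: 52.1
```

```bash
python3 -c "
from h import *
o=bot.get_obs();print(o['time'],o['tool_pos'],o['contact_force'],o['grip_width'])
p=bot.capture('wrist');save(p,'w14');s=bot.capture('scene')
a=p['color'];b=cv2.resize(s['color'][60:480,100:560],(526,480));cv2.imwrite('pics/f.png',cv2.resize(np.hstack([a,b])[:,:,::-1],(800,330)))
print([(q,[np.round(e['rect']).tolist() for e in bot.boxes_of(q,p)]) for q in('padlock','torch','box')])
for q,z in(('large_pot',30),('mug',30),('jar',30)):print(q,[(np.round(e['rect']).tolist()) for e in bot.boxes_of(q,s)])"
```

```text
31.0167 [404.9160591  374.46866636 249.46396552] [ 0.11081232  0.16274186 -0.34423322] 52.09540134417889
[('padlock', [[321.0, 294.0, 48.0, 50.0]]), ('torch', [[226.0, 259.0, 47.0, 68.0], [274.0, 287.0, 238.0, 218.0]]), ('box', [[274.0, 287.0, 234.0, 216.0]])]
large_pot [[410.0, 212.0, 39.0, 47.0]]
mug [[488.0, 181.0, 39.0, 53.0]]
jar [[368.0, 436.0, 42.0, 64.0]]
```

View pics/f.png

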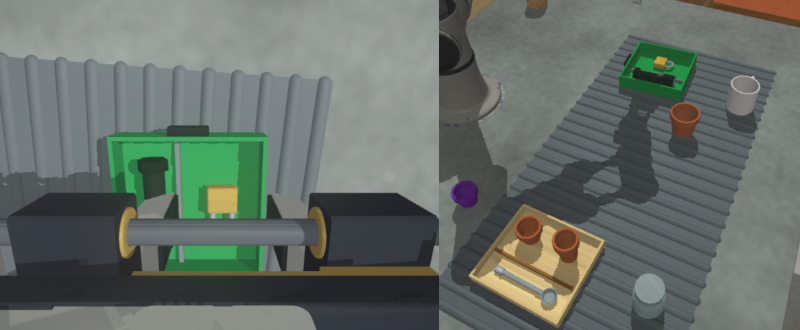

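All five things are in their bays, the bystanders haven't moved, and the arm is clear. Handing in.

```bash
python3 -c "
from plant import bot
print(bot.close_job())"
```

```text
the job is handed in; nothing more can be done
None
```

I made up both kits and handed the job in after about 31 s of the 120 s allowed; no verdict was reported.

- **Lock-up kit (green box):** the torch lies in the narrower bay and the padlock lies flat in the wider bay.
- **Sowing kit (plywood tray):** the spoon lies in the narrower bay, and the tall and squat pots stand upright side by side in the wider bay.

**Last checks:** the final wrist and scene pictures showed all five things in their bays and released, with the arm clear and no contact force. The large pot, mug and jar showed within a few pixels of where they started. I left the purple look-alike alone.

**Less than clean:**
- **Spoon:** it met the tray floor fast, with a brief wrist reading of about 45 N. That is under the 120 N wrist limit. I lowered everything after that more gently.
- **Pots, torch and padlock:** I let go of each about 1 to 3 mm above the floor.
- **Padlock:** I drew it about 18 mm to one side while gripping it, to keep the gripper clear of the large pot.

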